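# Rake the stirring rods into the drying tray's grooves

## Task

The glass stirring rods have been left lying skewed on top of the ridges of the sprung drying tray. Take the orange rake from its rest, lay its runners on the tray's two side rails at one end, with the head parallel to the grooves, and comb the tray to the other end, bearing lightly on both rails all the way, until every rod lies parallel, each down in a groove of its own. Then stand the rake back on its rest, let it go; press gently (glass and springs: never more than about 20 newtons), touch rods only with the rake and leave everything else alone.

Things in the scene. Friction and masses are not known exactly. Their poses are not given: they have to be found in the camera images.
- tray: drying tray, white shell 184 x 312 x 30 mm, fixed; origin under its centre; x along the grooves, y across, z up. Its deck hangs on springs (5 N/mm, straight down only, 16 mm travel). The deck's rest height varies with its hidden weight: rail tops 44 to 52 mm above the tray's underside; feel for them. Two blue side rails, 12 mm wide, run along y at x = +-76 mm, 140 mm clear between
- tray_end1 (a point): point under the flat landing at the tray's +y end (115 mm from its middle, at underside height). Ridge tops and landings lie 12 mm below the rail tops; 12 grooves, 14 mm wide, 10 mm deep, centred at y = +-9, +-27, +-45, +-63, +-81, +-99 mm with 4 mm ridges between; landings from |y| 106 to 140 mm; end walls, as high as the rails, at |y| 140 to 146 mm
- tray_end2 (a point): the same point at the -y end. At the start no rod reaches further than 90 mm from the middle, so the rake can be let down over this point
- rest: grey rake rest, fixed: base 180 x 70 mm, two upright rails 14 mm wide along its y at x = +-77 mm, tops 30 mm above the bench; origin under its centre; x runs along the parked rake
- rake_handle (a point): grip point of the orange rake (about 220 g), in the black upright handle: 40 mm along x, 20 mm thick along y (grip across this), top 28 mm above the point. Head: bar 172 mm along x, 14 mm thick; runners 62 mm below this point. At the start it stands on its rest, along the rest's x
- rake_head (a point): middle of the rake's head at the height of the flat undersides of its two end runners (each 20 mm along x, 40 mm along y, centred at x = +-76 mm). Nine teeth 8 mm square with 6 mm gaps, from x = -60 to 60 mm, reach 10 mm lower. With runners on the tray's rails the tips pass 2 mm over the ridges: they push rods on the ridges, pass over rods in grooves; a rod pinched at a ridge drops if eased back 5 mm
- rod1_center (a point): centre of amber glass stirring rod 1: 110 mm long, 10 mm diameter, 22 g, round ends; x along the rod. At the start it lies skewed across the ridges (16 to 29 degrees off the grooves), on top of them
- rod2_center (a point): centre of amber glass stirring rod 2: 110 mm long, 10 mm diameter, 22 g, round ends; x along the rod. At the start it lies skewed across the ridges (16 to 29 degrees off the grooves), on top of them
- rod3_center (a point): centre of amber glass stirring rod 3: 110 mm long, 10 mm diameter, 22 g, round ends; x along the rod. At the start it lies skewed across the ridges (16 to 29 degrees off the grooves), on top of them
- rod4_center (a point): centre of amber glass stirring rod 4: 110 mm long, 10 mm diameter, 22 g, round ends; x along the rod. At the start it lies skewed across the ridges (16 to 29 degrees off the grooves), on top of them
- beaker: glass beaker, 72 mm wide, 95 mm tall; bystander, leave alone; origin at its underside's centre
- mug: white mug, 80 mm wide, 90 mm tall; bystander, leave alone; origin at its underside's centre
- reagent: glass bottle with red cap, 60 mm wide, 130 mm tall; bystander, leave alone; origin at its underside's centre
- dish: small white bowl, 60 mm wide, 25 mm tall; bystander, leave alone; origin at its underside's centre
- spoon: steel spoon 150 mm long, lying flat; bystander, leave alone; origin at its underside's centre
- sample: small jar with white lid, 44 mm wide, 60 mm tall; bystander, leave alone; origin at its underside's centre
- salt: white jar with blue lid, 56 mm wide, 90 mm tall; bystander, leave alone; origin at its underside's centre
There are look-alikes about, which are no part of the job. Leave any pink look-alike of the rest alone.

How it is judged:
By the outcome, as a careful person would: the job done as asked, in the order asked, and still so for the second after the job is handed in, with the robot touching nothing.
It also fails if it takes over 70 s, if anything falls off the work surface, if the arm or the gripper's body presses on something with over 40 N, if the wrist force passes 120 N, or if a joint passes its speed limit or range.

## Robot

A 6-joint arm with a two-finger parallel gripper is mounted at the origin on the work surface. World frame = base frame: x ahead of the robot, y to its left, z up, the work surface at z = 0. Lengths are in m, angles in rad, forces in N, time in s.
With the tool pointing down it reaches from about 0.35 to 0.975 m from the base axis. Payload 4.9 kg.
Tool frame: the origin (TCP) lies between the finger pads; the fingertips stand 22 mm ahead of it and the grasp point (between the pads) lies 3 mm ahead of it; z points along the fingers, y is the line along which they close (so a half turn about z gives the same grasp; the last joint's range is limited). The gripper opens to 85 mm and grips with 20 to 120 N. Pads are 22 mm wide; open, the fingers measure 114 mm over their backs; the gripper's body (76 mm by 85 mm) begins 54 mm behind the grasp point. The pads swing forward as they close: fully open they stand 13 mm farther back than shut.
Start: joints at [1.161, 0.053, 1.613, -0, 1.476, -0.119], TCP at [0.179, 0.599, 0.253] pointing down, gripper open.
Joint ranges: [-3.01, 3.01], [-1.01, 2.22], [0.06, 2.58], [-1.02, 4.17], [0.09, 2.62], [-3.14, 3.14]. Speed limits (rad/s): [2.57, 2.57, 3.14, 3.14, 3.14, 3.14].

## Interface

Orientations are given as a unit quaternion [w, x, y, z].
In Python, from plant import state, grab_frame, get_calibration, job_done, recognise, regions_of gives the robot as it stands.
- The arm moves only by the tool apply_moves, never from a script. Its argument "targets" is a list of rows, each an object with "translation": the shift along the tool's x, y, z normalised to -1 to 1, where 1 is 100 mm, a list of three; "twist": the turn about the tool's z normalised to -1 to 1, where 1 is 0.1 rad; "hand": the opening, from 0 (shut) to 1 (fully open). A call has 1 to 8 rows; each row shifts and turns the commanded pose from where the row before left it, along the tool's axes as they then stand; what a row does not reach is not made up. A row lasts 1/10 s, in which the tool goes at most 50 mm and 8.59 degrees, less where a joint would pass 70% of its speed; a pose out of reach is approached as far as the arm can. A call with a number of a shift or a turn outside -1 to 1 is refused whole. A call with a gripper value outside its range is refused whole. The fingers move at their own pace and stop on an object; the grip force is fixed at half the most. Time passes only in rows, so rows that do not move let the fingers close. It gives the time, the measured TCP pose, the force, the opening and the grip force at its end, in the units of the state.
- state(): the state, without advancing time (a new reading comes with each control period).
- grab_frame(name): name is "side" or "top"; returns the picture (420x560x3 uint8, red, green, blue); there is no depth.
- get_calibration(name): a dict with "camera_matrix" (3x3 intrinsics, pixels), "pose" (4x4, takes a point from camera to world coordinates). Camera axes: x right, y up, looking along -z (the intrinsics and any distortion apply to the point x, -y, -z); pixel columns grow to the right and rows downward; lengths in m; the calibration is good to about 2 mm. A picture is of the moment at which its call begins. get_calibration takes no time and is no camera call.
- job_done(): hands the job in; it is judged then, once.
Trained networks look in the newest picture that a camera, given by its name, has taken for a name from the list of things; names that differ only in an ending like _2 or _b are one class to them, and where a whole thing is asked for, a point or a joint stands for the part that bears it (a point fixed in the world has none). Each returns a list of dicts, best first, with "score" (0 to 1); they miss things now and then, are a little off and sometimes report something else, mostly with a low value. They report only what shows in the picture. A call takes as long as a camera call. They do not tell look-alikes from the thing itself.
- recognise(camera, query): "point" ([x, y, z] in m, in world coordinates, good to about 4 mm: the middle of the surface that is visible of it).
- regions_of(camera, query): "pixels" (420x560 bool, what is visible of it).
The state is a dict: "time": time; "joint_pos": joint angles; "joint_vel": joint speeds; "joint_efforts": joint torques, N m; "tool_pos": TCP position; "tool_rot": TCP orientation; "contact_force": force on the tool from outside, world axes, zero at the start; "ft_torque": the same for the moment, N m; "gripper_width": opening from 0.0 (shut) to 1.0 (fully open); "grasp_force": force on a finger pad.
Only numpy, scipy, OpenCV 4.12 (cv2) and the standard library are available. Lean on these libraries where they do the work, as an engineer would, in place of code of your own. Each camera call takes 0.05 s, during which the arm holds its last target. There are 200 camera calls.

## Working session

There is one attempt and no reset: what is moved stays moved. The work goes in short steps, Python scripts to look and compute and a tool call to move; the robot and the scene stay as the last step left them, time stands still between calls to the robot, and variables do not carry over. Pictures are saved under pics/ and viewed, at most 10 in all, crops included, and the job is handed in when it is done.

Besides the shell and the picture viewer there is one more tool, called after ">>>" by a JSON object that holds its "fn" and its "kwargs". apply_moves: Moves the arm, as the interface text tells. Its arguments: {"type":"object","properties":{"targets":{"type":"array"}},"required":["targets"]}

```bash
mkdir -p pics; ls
python3 - <<'E'
from plant import *
import cv2,numpy as np
for c in("top","side"):
    f=grab_frame(c);cv2.imwrite(f"pics/{c}0.png",f[:,:,::-1])
    k=get_calibration(c);print(c,np.round(k["camera_matrix"],1).tolist(),np.round(k["pose"],4).tolist(),[x for x in k])
    for q in["tray","rest","rake_handle","rake_head","rod1_center","beaker","mug","reagent","dish","spoon","sample","salt"]:
        print(q,[(np.round(r["point"],3).tolist(),round(r["score"],2)) for r in recognise(c,q)][:6])
print(state())
E
```

```text
pics
top [[527.6, 0.0, 272.1], [0.0, 527.6, 208.6], [0.0, 0.0, 1.0]] [[-0.0148, 0.996, -0.0882, 0.3482], [-0.9997, -0.0132, 0.0188, 0.0143], [0.0176, 0.0885, 0.9959, 1.3595], [0.0, 0.0, 0.0, 1.0]] ['camera_matrix', 'pose']
tray [([0.533, -0.15, 0.03], 0.9)]
rest [([0.157, 0.306, 0.009], 0.7), ([0.506, 0.143, 0.009], 0.68)]
rake_handle [([0.503, 0.159, 0.05], 0.62)]
rake_head [([0.505, 0.159, 0.045], 0.93)]
rod1_center [([0.532, -0.198, 0.046], 0.49)]
beaker [([0.728, 0.022, 0.089], 0.66), ([0.502, 0.16, 0.048], 0.64)]
mug [([0.746, -0.187, 0.039], 0.66)]
reagent [([0.728, 0.02, 0.088], 0.66), ([0.531, -0.149, 0.03], 0.5)]
dish [([0.327, 0.325, 0.017], 0.59)]
spoon [([0.308, -0.204, 0.018], 0.77)]
sample [([0.496, -0.443, 0.061], 0.82)]
salt [([0.555, 0.443, 0.094], 0.95)]
side [[409.1, 0.0, 278.1], [0.0, 409.1, 212.7], [0.0, 0.0, 1.0]] [[0.8621, 0.3759, -0.3398, 0.046], [-0.5064, 0.6161, -0.6033, -0.6958], [-0.0174, 0.6922, 0.7215, 0.9503], [0.0, 0.0, 0.0, 1.0]] ['camera_matrix', 'pose']
tray [([0.524, -0.181, 0.035], 0.95), ([0.527, -0.104, 0.047], 0.46)]
rest [([0.168, 0.311, 0.002
[... 565 characters left out ...]
1.16099484e+00,  5.26942452e-02,  1.61287032e+00, -2.71073449e-05,
        1.47599240e+00, -1.19026649e-01]), 'joint_vel': array([-1.59876384e-03, -1.23973666e-03, -1.07729834e-03, -1.60503485e-05,
       -9.81745097e-04,  8.94111310e-04]), 'joint_efforts': array([ 1.25251909e-04, -3.93680441e+01, -3.70455801e+01, -1.39785152e-04,
        5.52008132e-04,  2.30342039e-05]), 'tool_pos': array([0.1792042 , 0.59875202, 0.25332489]), 'tool_rot': array([1.76868754e-05, 1.44874505e-01, 9.89450038e-01, 1.36959464e-05]), 'contact_force': array([-0.31118975,  0.02058089, -0.45184593]), 'ft_torque': array([-0.00403019,  0.04055656, -0.00267879]), 'grasp_force': 0.0, 'gripper_width': 0.9982162351918952}
```

View pics/top0.png

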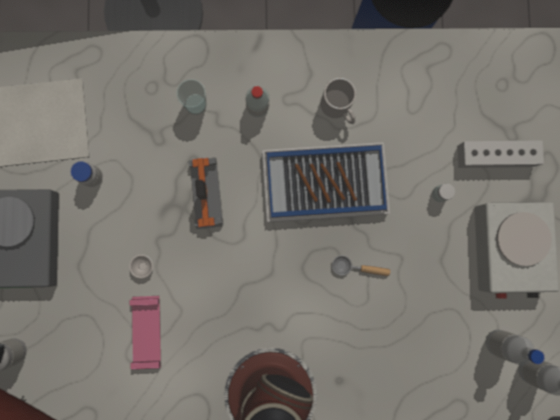

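View pics/side0.png

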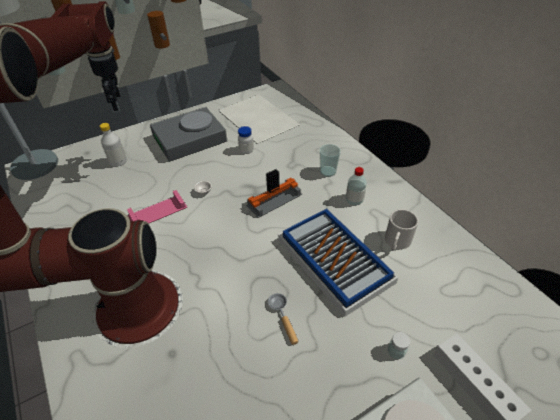

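Seen in the top picture: grey rest with the orange rake on it at about (207,192), with its black handle at (201,189). The pink look-alike rest is at (146,333). The tray is at (325,182), with rods around (305–345,185). In the side picture the rake is at (273,193) and the pink rest at (160,208). The only thing that could be mistaken is the pink rest at (146,333), so I choose the rake on the grey rest at (207,192). Next I measure it and check it in a crop.

```bash
cat > h.py <<'E'
from plant import *
import cv2,numpy as np
def ray(c,uv,z):
    k=get_calibration(c);K=k["camera_matrix"];T=np.array(k["pose"])
    uv=np.atleast_2d(uv).astype(float)
    d=np.c_[(uv[:,0]-K[0][2])/K[0][0],-(uv[:,1]-K[1][2])/K[1][1],-np.ones(len(uv))]@T[:3,:3].T
    o=T[:3,3];return o+d*((z-o[2])/d[:,2])[:,None]
def proj(c,p):
    k=get_calibration(c);K=np.array(k["camera_matrix"]);T=np.array(k["pose"])
    q=(np.atleast_2d(p)-T[:3,3])@T[:3,:3];q=q*[1,-1,-1];q=q@K.T;return q[:,:2]/q[:,2:]
def mask(f,hlo,hhi,smin,vmin,box):
    h=cv2.cvtColor(f,cv2.COLOR_RGB2HSV);m=cv2.inRange(h,(hlo,smin,vmin),(hhi,255,255))
    z=np.zeros_like(m);x0,y0,x1,y1=box;z[y0:y1,x0:x1]=m[y0:y1,x0:x1];return z
def rect(c,m,z):
    ys,xs=np.nonzero(m);P=ray(c,np.c_[xs,ys],z)[:,:2]
    (cx,cy),(w,h),a=cv2.minAreaRect((P*1000).astype(np.float32));return [round(float(v),1) for v in (cx,cy,w,h,a)],len(P)
E
python3 - <<'E'
from h import *
for c,bt,br in(("top",(255,135,395,230),(185,150,225,235)),("side",(275,200,400,310),(240,160,310,220))):
    f=grab_frame(c)
    print(c,"tray",rect(c,mask(f,105,125,110,50,bt),.048))
    m=mask(f,3,16,150,90,br);print("rake z.045",rect(c,m,.045),rect(c,m,.055))
    h=cv2.cvtColor(f,cv2.COLOR_RGB2HSV);x0,y0,x1,y1=br
    b=np.zeros(f.shape[:2],np.uint8);b[y0:y1,x0:x1]=(h[y0:y1,x0:x1,2]<45)*255
    print("black",rect(c,b,.12), np.nonzero(b)[1].mean(),np.nonzero(b)[0].mean())
f=grab_frame("top")[135:240,180:395];g=grab_frame("side")[150:310,235:400]
a=cv2.resize(f,None,fx=3.2,fy=3.2,interpolation=2);b=cv2.resize(g,None,fx=1.6,fy=1.6)
o=np.zeros((600,700,3),np.uint8);o[:a.shape[0],:a.shape[1]]=a;o[340:340+b.shape[0],:b.shape[1]]=b
cr=cv2.resize(grab_frame("top")[150:235,185:225],None,fx=3,fy=3);o[340:340+cr.shape[0],400:400+cr.shape[1]]=cr
cv2.imwrite("pics/crop0.png",o[:,:,::-1])
E
```

```text
top tray ([533.2, -147.8, 160.0, 284.2, 3.0], 781)
rake z.045 ([509.3, 162.2, 167.6, 36.4, 5.1], 321) ([508.1, 161.1, 166.4, 36.1, 5.1], 321)
black ([488.8, 152.2, 3.3, 0.0, 134.8], 2) 203.5 196.5
side tray ([531.6, -156.4, 169.8, 298.2, 2.8], 1251)
rake z.045 ([508.6, 152.6, 171.9, 45.3, 5.5], 308) ([503.5, 143.2, 170.0, 44.8, 5.5], 308)
black ([453.0, 94.2, 156.8, 127.4, 5.6], 296) 271.8344594594595 185.7972972972973
```

View pics/crop0.png

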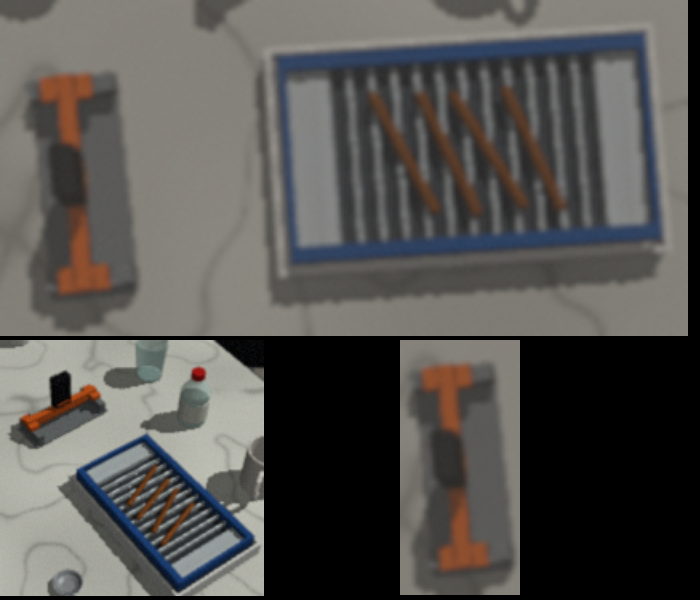

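The crop confirms it: the orange rake with the black handle stands on the grey rest, set a little to the rest's +y side. The blue-railed tray has 4 skewed rods, all clear of both landings. Next I fit the poses.

```bash
cat > fit.py <<'E'
from h import *
from scipy.optimize import minimize
def box(cx,cy,wx,wy,z0,z1):
    return np.array([[cx+a*wx/2,cy+b*wy/2,z] for a in(-1,1) for b in(-1,1) for z in(z0,z1)])
def render(c,parts,p,S=4):
    im=np.zeros((420*S,560*S),np.uint8);a=np.radians(p[2]);R=np.array([[np.cos(a),-np.sin(a),0],[np.sin(a),np.cos(a),0],[0,0,1]])
    for b in parts:
        uv=(proj(c,b@R.T+[p[0]/1000,p[1]/1000,0])+.5)*S-.5
        cv2.fillConvexPoly(im,cv2.convexHull(np.round(uv).astype(np.int32)),255)
    return cv2.resize(im,(560,420),interpolation=cv2.INTER_AREA)/255.
def fit(masks,parts,p0):
    f=lambda p:sum(np.abs(render(c,parts,p)-m).sum() for c,m in masks.items())
    r=minimize(f,p0,method="Nelder-Mead",options=dict(initial_simplex=[p0,[p0[0]+6,p0[1],p0[2]],[p0[0],p0[1]+6,p0[2]],[p0[0],p0[1],p0[2]+3]],xatol=.1,fatol=.5))
    return np.round(r.x,1),round(r.fun,1),[round(m.sum()) for m in masks.values()]
def hull(m):
    o=np.zeros_like(m);cv2.fillConvexPoly(o,cv2.convexHull(cv2.findNonZero(m)),1);return o.astype(float)
TB={"top":(255,135,395,230),"side":(275,200,400,310)};RB={"top":(185,150,225,235),"side":(240,160,310,220)}
tray=[box(0,0,.164,.292,.03,.048)]
def rake(z):return[box(s*.076,0,.02,.04,z,z+.012) for s in(-1,1)]+[box(0,0,.172,.014,z+.002,z+.016)]
E
python3 - <<'E'
from fit import *
F={c:grab_frame(c) for c in TB}
tm={c:hull(mask(F[c],105,125,90,40,TB[c])) for c in TB}
for s in(["top"],["side"],["top","side"]):print("tray",s,fit({c:tm[c] for c in s},tray,[532,-150,3]))
rm={c:(mask(F[c],3,18,110,60,RB[c])>0).astype(float) for c in RB}
for s in(["side"],["top","side"]):print("rake",s,fit({c:rm[c] for c in s},rake(.03),[508,155,5]))
top=regions_of("top","rest");side=None
print([(r["score"],r["pixels"].sum(),np.argwhere(r["pixels"]).mean(0)) for r in top])
for c in RB:
    grab_frame(c)
    for q in("rest","rake_handle"):
        for r in regions_of(c,q):
            m=r["pixels"].astype(np.uint8);print(c,q,round(r["score"],2),m.sum(),np.argwhere(m).mean(0).round(1), rect(c,m,.12 if q!="rest" else 0.01))
E
```

```text
tray ['top'] (array([ 534. , -146.7,    3.3]), np.float64(183.2), [7425])
tray ['side'] (array([ 532.7, -152.5,    3.3]), np.float64(108.7), [5413])
tray ['top', 'side'] (array([ 533.3, -149.4,    3.1]), np.float64(404.6), [7425, 5413])
rake ['side'] (array([510.3, 156.8,   4.6]), np.float64(78.1), [400])
rake ['top', 'side'] (array([510.1, 162.1,   4.8]), np.float64(321.5), [449, 400])
[(0.97, np.int64(1201), array([192.35137386, 208.14737719])), (0.96, np.int64(2045), array([331.93007335, 145.89779951]))]
top rest 0.75 2062 [332. 146.] ([161.9, 311.0, 179.6, 74.4, 1.4], 2062)
top rest 0.59 787 [ 96.2 192.2] ([765.1, 188.9, 94.0, 72.5, 44.0], 787)
top rake_handle 0.67 648 [190.  202.6] ([501.7, 152.7, 160.5, 36.7, 5.4], 648)
side rest 0.96 665 [201.  275.3] ([513.6, 142.8, 75.7, 193.1, 87.9], 665)
side rest 0.67 880 [209.1 158.7] ([162.4, 311.9, 178.9, 101.6, 1.1], 880)
side rake_handle 0.64 709 [187. 273.] ([467.7, 112.6, 162.7, 105.7, 5.4], 709)
```

>>> {"fn": "apply_moves", "kwargs": {"targets": [{"translation": [0,0,0],"twist": -1,"hand": 1},{"translation": [0,0,0],"twist": -1,"hand": 1},{"translation": [0,0,0],"twist": -1,"hand": 1},{"translation": [0,0,0],"twist": -0.75,"hand": 1},{"translation": [-0.2,-0.3,0],"twist": 0,"hand": 1},{"translation": [-0.2,-0.3,0],"twist": 0,"hand": 1},{"translation": [-0.2,-0.3,0],"twist": 0,"hand": 1},{"translation": [-0.2,-0.3,0],"twist": 0,"hand": 1}]}}

```text
time: 2.8
tool_pos: [0.2696, 0.4848, 0.2534]
tool_rot: [0.0, -0.042, 0.999, 0.0]
contact_force: [-0.2, 0.4, 0.6]
gripper_width: 1.0
grasp_force: 0.0
```

>>> {"fn": "apply_moves", "kwargs": {"targets": [{"translation": [-0.2,-0.3,0],"twist": 0,"hand": 1},{"translation": [-0.2,-0.3,0],"twist": 0,"hand": 1},{"translation": [-0.2,-0.3,0],"twist": 0,"hand": 1},{"translation": [-0.2,-0.3,0],"twist": 0,"hand": 1},{"translation": [-0.2,-0.3,0],"twist": 0,"hand": 1},{"translation": [-0.2,-0.3,0],"twist": 0,"hand": 1},{"translation": [-0.2,-0.3,0],"twist": 0,"hand": 1},{"translation": [0,0,0],"twist": 0,"hand": 1}]}}

```text
time: 3.6
tool_pos: [0.4282, 0.2858, 0.2535]
tool_rot: [0.0, -0.04, 0.999, -0.0]
contact_force: [-0.1, 0.3, 0.0]
gripper_width: 0.998
grasp_force: 0.0
```

>>> {"fn": "apply_moves", "kwargs": {"targets": [{"translation": [-0.18,-0.333,0],"twist": 0,"hand": 1},{"translation": [-0.18,-0.333,0],"twist": 0,"hand": 1},{"translation": [-0.18,-0.333,0],"twist": 0,"hand": 1},{"translation": [-0.17,-0.333,0],"twist": 0,"hand": 1},{"translation": [0,0,0.35],"twist": 0,"hand": 1},{"translation": [0,0,0.35],"twist": 0,"hand": 1},{"translation": [0,0,0],"twist": 0,"hand": 1}]}}

```text
time: 4.3
tool_pos: [0.5045, 0.1613, 0.1776]
tool_rot: [-0.005, -0.042, 0.999, -0.001]
contact_force: [-0.9, 0.2, -0.6]
gripper_width: 1.0
grasp_force: 0.0
```

Run:
```python
from h import *
print(state()["tool_pos"])
g=grab_frame("side")[110:230,215:335];t=grab_frame("top")[140:240,150:250]
o=np.hstack([cv2.resize(g,(400,400)),cv2.resize(t,(400,400))]);cv2.imwrite("pics/grip.png",o[:,:,::-1])
```

```text
[0.50454609 0.16129762 0.17758876]
```

View pics/grip.png

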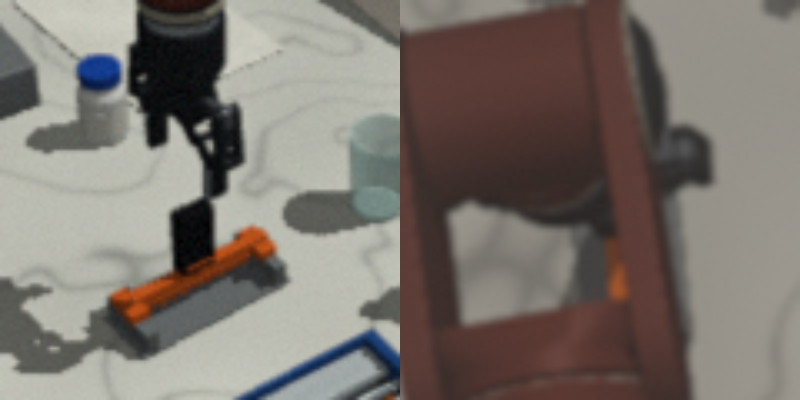

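The gripper is above the handle and straddles it (handle at crop pixel (193,235)). I go down and check for free motion.

>>> {"fn": "apply_moves", "kwargs": {"targets": [{"translation": [0,0,0.25],"twist": 0,"hand": 1},{"translation": [0,0,0.25],"twist": 0,"hand": 1},{"translation": [0,0,0.2],"twist": 0,"hand": 1},{"translation": [0,0,0.15],"twist": 0,"hand": 1},{"translation": [0,0,0],"twist": 0,"hand": 1},{"translation": [0,0,0],"twist": 0,"hand": 1}]}}

```text
time: 5.0
tool_pos: [0.5091, 0.1621, 0.0999]
tool_rot: [0.001, -0.042, 0.999, 0.0]
contact_force: [0.5, -0.7, 0.2]
gripper_width: 0.998
grasp_force: 0.0
```

>>> {"fn": "apply_moves", "kwargs": {"targets": [{"translation": [0,-0.02,0.05],"twist": 0,"hand": 1},{"translation": [0,0,0],"twist": 0,"hand": 1},{"translation": [0,0,0],"twist": 0,"hand": 0.3},{"translation": [0,0,0],"twist": 0,"hand": 0.0},{"translation": [0,0,0],"twist": 0,"hand": 0},{"translation": [0,0,0],"twist": 0,"hand": 0},{"translation": [0,0,0],"twist": 0,"hand": 0},{"translation": [0,0,0],"twist": 0,"hand": 0}]}}

```text
time: 5.8
tool_pos: [0.5081, 0.1597, 0.0931]
tool_rot: [-0.0, -0.042, 0.999, 0.0]
contact_force: [-0.6, 0.9, -0.4]
gripper_width: 0.229
grasp_force: 61.9
```

>>> {"fn": "apply_moves", "kwargs": {"targets": [{"translation": [0,0,-0.03],"twist": 0,"hand": 0},{"translation": [0,0,-0.1],"twist": 0,"hand": 0},{"translation": [0,0,-0.3],"twist": 0,"hand": 0},{"translation": [0,0,-0.4],"twist": 0,"hand": 0},{"translation": [0,0,0],"twist": 0,"hand": 0},{"translation": [0,0,0],"twist": 0,"hand": 0},{"translation": [0,0,0],"twist": 0,"hand": 0}]}}

```text
time: 6.5
tool_pos: [0.5073, 0.1595, 0.1749]
tool_rot: [-0.001, -0.042, 0.999, -0.0]
contact_force: [-0.1, -0.5, -4.1]
gripper_width: 0.228
grasp_force: 61.6
```

Run:
```python
from fit import *
s=state();print(s["tool_pos"],s["tool_rot"],s["contact_force"],s["ft_torque"])
z=s["tool_pos"][2]-.0631
F=grab_frame("side");m=(mask(F,3,18,110,60,(200,90,350,230))>0).astype(float)
print(fit({"side":m},rake(z),[508,160,5]))
```

```text
[0.50729885 0.1594967  0.17494332] [-1.25788532e-03 -4.20975032e-02  9.99112702e-01 -1.62836020e-04] [-0.13437104 -0.54635583 -4.09158371] [ 0.0268314   0.0135153  -0.03068311]
(array([508.8, 154.9,   4.8]), np.float64(104.5), [412])
```

>>> {"fn": "apply_moves", "kwargs": {"targets": [{"translation": [0,-0.2,0],"twist": 0.28,"hand": 0},{"translation": [-0.02,-0.35,0],"twist": 0,"hand": 0},{"translation": [-0.02,-0.4,0],"twist": 0,"hand": 0},{"translation": [-0.02,-0.4,0],"twist": 0,"hand": 0},{"translation": [-0.01,-0.35,0],"twist": 0,"hand": 0},{"translation": [0,-0.234,0],"twist": 0,"hand": 0},{"translation": [0,0,0],"twist": 0,"hand": 0},{"translation": [0,0,0],"twist": 0,"hand": 0}]}}

```text
time: 7.35
tool_pos: [0.5258, -0.0331, 0.1746]
tool_rot: [-0.002, -0.027, 1.0, 0.001]
contact_force: [0.2, 1.5, -1.5]
gripper_width: 0.227
grasp_force: 61.5
```

>>> {"fn": "apply_moves", "kwargs": {"targets": [{"translation": [0,0,0.2],"twist": 0,"hand": 0},{"translation": [0,0,0.2],"twist": 0,"hand": 0},{"translation": [0,0,0.1],"twist": 0,"hand": 0},{"translation": [0,0,0],"twist": 0,"hand": 0},{"translation": [0,0,0],"twist": 0,"hand": 0},{"translation": [0,0,0],"twist": 0,"hand": 0}]}}

```text
time: 7.95
tool_pos: [0.5275, -0.0328, 0.1276]
tool_rot: [0.001, -0.028, 1.0, -0.0]
contact_force: [0.6, -0.5, -2.6]
gripper_width: 0.231
grasp_force: 61.5
```

Run:
```python
from fit import *
s=state();print(s["tool_pos"],s["tool_rot"],s["contact_force"],s["ft_torque"])
z=s["tool_pos"][2]-.0631
F=grab_frame("side");m=(mask(F,3,18,110,60,(250,150,380,260))>0).astype(float)
print(fit({"side":m},rake(z),[525,-34,3]))
g=F[140:320,250:420];t=grab_frame("top")[110:245,240:410]
o=np.hstack([cv2.resize(g,(425,450)),cv2.resize(t,(375,298)).copy() if 0 else cv2.copyMakeBorder(cv2.resize(t,(375,298)),0,152,0,0,0)]);cv2.imwrite("pics/over.png",o[:,:,::-1])
```

```text
[ 0.52750882 -0.03282638  0.12755045] [ 1.01619668e-03 -2.83396545e-02  9.99597815e-01 -1.97695253e-04] [ 0.61206641 -0.47634784 -2.61253995] [-0.03163779 -0.01930332 -0.00441784]
(array([531.2, -36. ,   4.6]), np.float64(397.3), [757])
```

View pics/over.png

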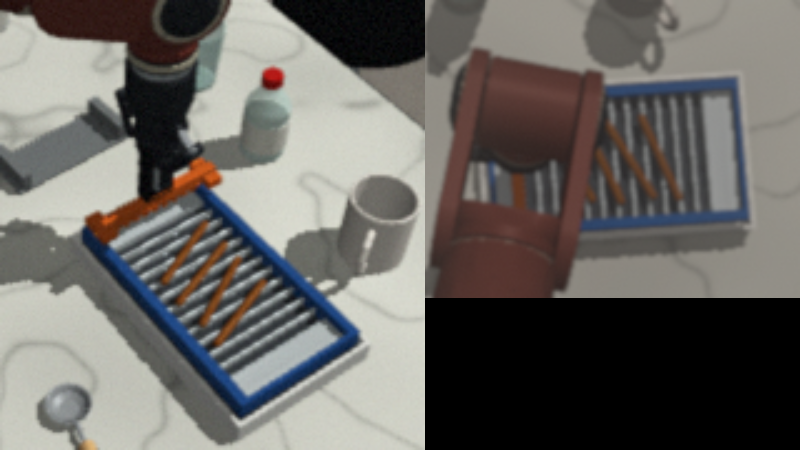

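The rake hovers over the +y landing, its runners above both rails (side crop (100,225) and (205,172)), with the rods clear ahead of it. I check the fit again without the rods.

Run:
```python
from fit import *
s=state();z=s["tool_pos"][2]-.0631;print(s["tool_pos"])
F=grab_frame("side");m=mask(F,3,18,110,60,(250,150,380,260))
n,l,st,_=cv2.connectedComponentsWithStats(m);m=(l==1+np.argmax(st[1:,4])).astype(float)
print(st[1:,4]);r=fit({"side":m},rake(z),[525,-34,3]);print(r)
T={"side":hull(mask(F,105,125,90,40,TB["side"]))};print(fit(T,tray,[533,-152,3]))
```

```text
[ 0.52749361 -0.03302572  0.12758088]
[ 16   1   1   1   1   1 455  92  95  60  31]
(array([530.8, -36.2,   5. ]), np.float64(93.8), [455])
(array([ 532.2, -154.4,    3.2]), np.float64(265.2), [5241])
```

>>> {"fn": "apply_moves", "kwargs": {"targets": [{"translation": [0.04,0,0],"twist": 0,"hand": 0},{"translation": [0,0,0.06],"twist": 0,"hand": 0},{"translation": [0,0,0.04],"twist": 0,"hand": 0},{"translation": [0,0,0],"twist": 0,"hand": 0},{"translation": [0,0,0],"twist": 0,"hand": 0}]}}

```text
time: 8.6
tool_pos: [0.5225, -0.0332, 0.1159]
tool_rot: [-0.0, -0.028, 1.0, 0.0]
contact_force: [0.1, -0.4, -2.3]
gripper_width: 0.228
grasp_force: 61.5
```

>>> {"fn": "apply_moves", "kwargs": {"targets": [{"translation": [0,0,0.02],"twist": 0,"hand": 0},{"translation": [0,0,0],"twist": 0,"hand": 0},{"translation": [0,0,0],"twist": 0,"hand": 0}]}}

```text
time: 8.9
tool_pos: [0.5228, -0.0332, 0.1143]
tool_rot: [0.0, -0.028, 1.0, 0.0]
contact_force: [-0.3, -0.1, -2.6]
gripper_width: 0.23
grasp_force: 61.5
```

>>> {"fn": "apply_moves", "kwargs": {"targets": [{"translation": [0,0,0.02],"twist": 0,"hand": 0},{"translation": [0,0,0],"twist": 0,"hand": 0},{"translation": [0,0,0],"twist": 0,"hand": 0}]}}

```text
time: 9.2
tool_pos: [0.5226, -0.0332, 0.1122]
tool_rot: [-0.0, -0.028, 1.0, 0.0]
contact_force: [-0.1, -0.3, -3.0]
gripper_width: 0.223
grasp_force: 61.5
```

>>> {"fn": "apply_moves", "kwargs": {"targets": [{"translation": [0,0,0.02],"twist": 0,"hand": 0},{"translation": [0,0,0],"twist": 0,"hand": 0},{"translation": [0,0,0],"twist": 0,"hand": 0}]}}

```text
time: 9.5
tool_pos: [0.5228, -0.0332, 0.1104]
tool_rot: [0.0, -0.028, 1.0, -0.0]
contact_force: [-0.2, 0.4, -2.5]
gripper_width: 0.225
grasp_force: 61.5
```

>>> {"fn": "apply_moves", "kwargs": {"targets": [{"translation": [0,0,0.015],"twist": 0,"hand": 0},{"translation": [0,0,0],"twist": 0,"hand": 0},{"translation": [0,0,0],"twist": 0,"hand": 0}]}}

```text
time: 9.8
tool_pos: [0.5228, -0.0332, 0.1094]
tool_rot: [0.0, -0.028, 1.0, -0.0]
contact_force: [-3.5, 1.4, 3.4]
gripper_width: 0.229
grasp_force: 62.3
```

>>> {"fn": "apply_moves", "kwargs": {"targets": [{"translation": [0,0,0.005],"twist": 0,"hand": 0},{"translation": [0,0,0],"twist": 0,"hand": 0},{"translation": [0,0,0],"twist": 0,"hand": 0}]}}

```text
time: 10.1
tool_pos: [0.5229, -0.0332, 0.1089]
tool_rot: [0.0, -0.028, 1.0, -0.0]
contact_force: [-4.0, 1.5, 4.7]
gripper_width: 0.227
grasp_force: 62.6
```

Run:
```python
from h import *
for i in range(3):
    s=state();print(s["tool_pos"],s["tool_rot"],s["contact_force"],s["ft_torque"])
    grab_frame("top")
```

```text
[ 0.52286668 -0.03322517  0.10889212] [ 1.14225323e-04 -2.81389727e-02  9.99604013e-01 -3.86197211e-05] [-4.00939041  1.46200371  4.72387246] [0.04635261 0.52751397 0.02453275]
[ 0.52283862 -0.03320349  0.10887154] [ 8.48841150e-05 -2.81451600e-02  9.99603843e-01 -1.61215840e-05] [-3.77044167  1.42902318  5.03455195] [0.07667036 0.46990276 0.00932015]
[ 0.52286736 -0.0331874   0.10889842] [ 1.11114864e-04 -2.81469228e-02  9.99603791e-01 -7.45455517e-06] [-3.62491495 -0.12892693  4.7269579 ] [ 0.09105742  0.52900447 -0.03316674]
```

>>> {"fn": "apply_moves", "kwargs": {"targets": [{"translation": [0,-0.02,0.005],"twist": 0,"hand": 0},{"translation": [0,-0.03,0],"twist": 0,"hand": 0},{"translation": [0,-0.02,0],"twist": 0,"hand": 0}]}}

```text
time: 10.55
tool_pos: [0.5241, -0.0395, 0.1089]
tool_rot: [0.001, -0.028, 1.0, 0.001]
contact_force: [0.0, 3.4, 5.4]
gripper_width: 0.229
grasp_force: 62.6
```

Run:
```python
from h import *
for i in range(2):
    s=state();print(s["tool_pos"],s["contact_force"],s["ft_torque"])
    F=grab_frame("side")
cv2.imwrite("pics/con.png",cv2.resize(F[185:275,275:365],(600,600),interpolation=2)[:,:,::-1])
```

```text
[ 0.52413177 -0.03951216  0.10890615] [0.03223563 3.42252323 5.40538608] [ 0.71925883  0.27927736 -0.02539075]
[ 0.52416681 -0.0397855   0.10891698] [-0.03132317  3.56269761  4.76564695] [ 0.57588688  0.25551843 -0.08534628]
```

View pics/con.png

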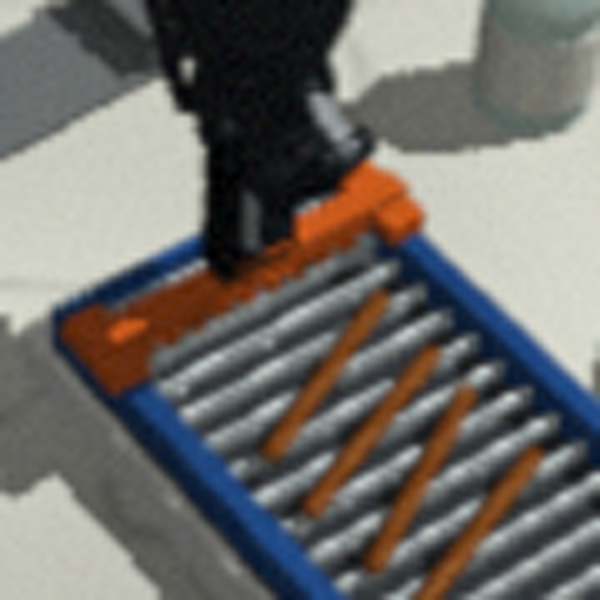

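Both runners sit on the rails (crop (95,350) and (400,205)), and the drag is even. I start combing.

>>> {"fn": "apply_moves", "kwargs": {"targets": [{"translation": [0,-0.03,0.005],"twist": 0,"hand": 0},{"translation": [0,-0.03,0],"twist": 0,"hand": 0},{"translation": [0,-0.03,0],"twist": 0,"hand": 0},{"translation": [0,-0.03,0],"twist": 0,"hand": 0},{"translation": [0,-0.03,0],"twist": 0,"hand": 0},{"translation": [0,-0.03,0],"twist": 0,"hand": 0}]}}

```text
time: 11.25
tool_pos: [0.5254, -0.0575, 0.1087]
tool_rot: [0.002, -0.028, 1.0, 0.001]
contact_force: [-0.4, 4.1, 6.1]
gripper_width: 0.229
grasp_force: 62.6
```

>>> {"fn": "apply_moves", "kwargs": {"targets": [{"translation": [0,-0.03,0],"twist": 0,"hand": 0},{"translation": [0,-0.03,0],"twist": 0,"hand": 0},{"translation": [0,-0.03,0],"twist": 0,"hand": 0},{"translation": [0,-0.03,0],"twist": 0,"hand": 0},{"translation": [0,-0.03,0],"twist": 0,"hand": 0}]}}

```text
time: 11.75
tool_pos: [0.5262, -0.0724, 0.1087]
tool_rot: [0.002, -0.028, 1.0, 0.001]
contact_force: [0.4, 5.2, 6.2]
gripper_width: 0.223
grasp_force: 62.7
```

>>> {"fn": "apply_moves", "kwargs": {"targets": [{"translation": [0,-0.03,0],"twist": 0,"hand": 0},{"translation": [0,-0.03,0],"twist": 0,"hand": 0},{"translation": [0,-0.03,0],"twist": 0,"hand": 0},{"translation": [0,-0.03,0],"twist": 0,"hand": 0}]}}

```text
time: 12.15
tool_pos: [0.5269, -0.0844, 0.1087]
tool_rot: [0.001, -0.028, 1.0, 0.001]
contact_force: [0.2, 5.1, 6.5]
gripper_width: 0.223
grasp_force: 62.7
```

Run:
```python
from h import *
s=state();print(s["tool_pos"],s["contact_force"],s["ft_torque"])
F=grab_frame("side")
cv2.imwrite("pics/c1.png",cv2.resize(F[195:305,280:400],(600,550),interpolation=2)[:,:,::-1])
```

```text
[ 0.52688979 -0.08444673  0.10869501] [0.22927494 5.07520329 6.47120893] [ 0.82599645  0.36669526 -0.02115626]
```

View pics/c1.png

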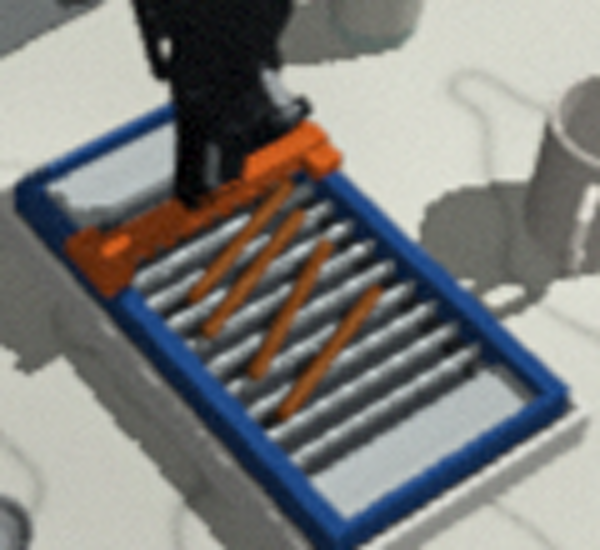

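The teeth have met the first rod's +x end, at (290,185), and are turning it. The other three are ahead and undisturbed. I continue.

>>> {"fn": "apply_moves", "kwargs": {"targets": [{"translation": [0,-0.03,0],"twist": 0,"hand": 0},{"translation": [0,-0.03,0],"twist": 0,"hand": 0},{"translation": [0,-0.03,0],"twist": 0,"hand": 0},{"translation": [0,-0.03,0],"twist": 0,"hand": 0}]}}

```text
time: 12.6
tool_pos: [0.5275, -0.0964, 0.1087]
tool_rot: [0.001, -0.028, 1.0, 0.001]
contact_force: [-0.3, 5.5, 6.0]
gripper_width: 0.224
grasp_force: 62.7
```

>>> {"fn": "apply_moves", "kwargs": {"targets": [{"translation": [0,-0.03,0],"twist": 0,"hand": 0},{"translation": [0,-0.03,0],"twist": 0,"hand": 0},{"translation": [0,-0.03,0],"twist": 0,"hand": 0},{"translation": [0,-0.03,0],"twist": 0,"hand": 0}]}}

```text
time: 13.0
tool_pos: [0.5282, -0.1084, 0.1087]
tool_rot: [0.001, -0.028, 1.0, 0.001]
contact_force: [-0.4, 5.1, 6.0]
gripper_width: 0.227
grasp_force: 62.7
```

>>> {"fn": "apply_moves", "kwargs": {"targets": [{"translation": [0,-0.03,0],"twist": 0,"hand": 0},{"translation": [0,-0.03,0],"twist": 0,"hand": 0},{"translation": [0,-0.03,0],"twist": 0,"hand": 0},{"translation": [0,-0.03,0],"twist": 0,"hand": 0}]}}

```text
time: 13.4
tool_pos: [0.5289, -0.1204, 0.1087]
tool_rot: [0.001, -0.028, 1.0, 0.001]
contact_force: [-0.2, 4.2, 6.0]
gripper_width: 0.223
grasp_force: 62.7
```

```bash
cat > rods.py <<'E'
from h import *
s=state();print(s["time"],s["tool_pos"],s["contact_force"],s["ft_torque"])
a=np.radians(3.2)
for c,o in(("side",[.5327,-.1525]),("top",[.534,-.1467])):
    F=grab_frame(c);b={"top":(262,140,390,220),"side":(275,200,400,310)}[c]
    m=mask(F,3,18,100,40,b);n,l,st,_=cv2.connectedComponentsWithStats(m)
    for i in range(1,n):
        if st[i,4]<12:continue
        ys,xs=np.nonzero(l==i);P=ray(c,np.c_[xs,ys],.038)[:,:2]-o
        P=P@np.array([[np.cos(a),-np.sin(a)],[np.sin(a),np.cos(a)]])*1000
        (cx,cy),(w,h),g=cv2.minAreaRect(P.astype(np.float32))
        if w<h:w,h,g=h,w,g-90
        print(c,"n",st[i,4],"ctr",round(cx),round(cy),"size",round(w),round(h),"ang",round((g+90)%180-90,1))
E
python3 rods.py
```

```text
13.4 [ 0.52887885 -0.12041546  0.10865018] [-0.19947995  4.24058831  5.95045118] [ 0.79056523  0.35373869 -0.03908364]
side n 547 ctr 10 40 size 183 46 ang 0.1
side n 189 ctr -1 -6 size 107 52 ang 12.6
side n 118 ctr -1 -47 size 110 12 ang 21.0
top n 655 ctr 66 -32 size 100 67 ang 66.2
top n 45 ctr 81 33 size 45 15 ang -25.9
top n 1517 ctr -6 0 size 217 163 ang -18.2
top n 42 ctr -24 -32 size 32 9 ang 22.6
```

>>> {"fn": "apply_moves", "kwargs": {"targets": [{"translation": [0,-0.03,0],"twist": 0,"hand": 0},{"translation": [0,-0.03,0],"twist": 0,"hand": 0},{"translation": [0,-0.03,0],"twist": 0,"hand": 0},{"translation": [0,-0.03,0],"twist": 0,"hand": 0}]}}

```text
time: 13.9
tool_pos: [0.5295, -0.1324, 0.1087]
tool_rot: [0.001, -0.028, 1.0, 0.001]
contact_force: [-0.8, 4.7, 6.4]
gripper_width: 0.226
grasp_force: 62.7
```

>>> {"fn": "apply_moves", "kwargs": {"targets": [{"translation": [0,-0.03,0],"twist": 0,"hand": 0},{"translation": [0,-0.03,0],"twist": 0,"hand": 0},{"translation": [0,-0.03,0],"twist": 0,"hand": 0},{"translation": [0,-0.03,0],"twist": 0,"hand": 0}]}}

```text
time: 14.3
tool_pos: [0.5302, -0.1444, 0.1086]
tool_rot: [0.001, -0.028, 1.0, 0.001]
contact_force: [0.2, 4.5, 6.5]
gripper_width: 0.226
grasp_force: 62.7
```

```bash
python3 rods.py
python3 - <<'E'
from h import *
F=grab_frame("side")
cv2.imwrite("pics/c2.png",cv2.resize(F[195:305,280:400],(600,550),interpolation=2)[:,:,::-1])
E
```

```text
14.3 [ 0.53018949 -0.14440659  0.10863223] [0.17338968 4.49114691 6.45086393] [ 0.8975057   0.25588903 -0.07454404]
side n 584 ctr 7 -7 size 182 80 ang -4.3
side n 119 ctr -1 -47 size 110 12 ang 20.2
top n 1862 ctr -8 -30 size 232 156 ang -24.5
top n 716 ctr 66 -64 size 101 66 ang 62.9
top n 47 ctr -24 -60 size 34 9 ang 21.8
top n 48 ctr -34 -38 size 33 9 ang 21.9
```

View pics/c2.png

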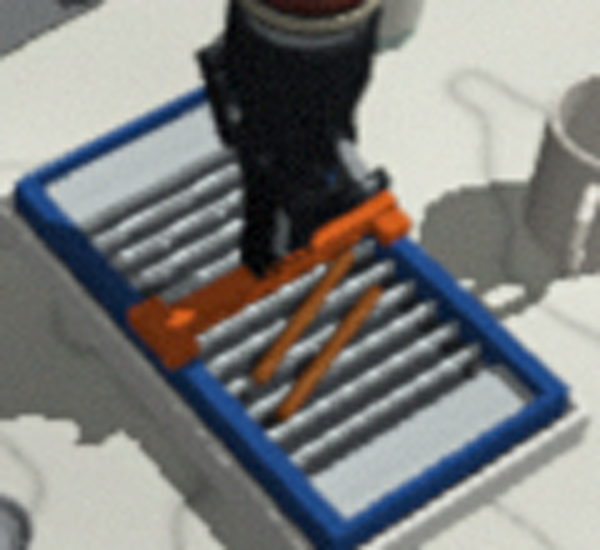

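Two rods are down under or behind the head. The third is touched at its +x end at (350,255), and the fourth lies ahead at (330,350). I continue.

>>> {"fn": "apply_moves", "kwargs": {"targets": [{"translation": [0,-0.03,0],"twist": 0,"hand": 0},{"translation": [0,-0.03,0],"twist": 0,"hand": 0},{"translation": [0,-0.03,0],"twist": 0,"hand": 0},{"translation": [0,-0.03,0],"twist": 0,"hand": 0}]}}

```text
time: 14.85
tool_pos: [0.5309, -0.1564, 0.1086]
tool_rot: [0.001, -0.028, 1.0, 0.001]
contact_force: [1.0, 4.6, 6.7]
gripper_width: 0.228
grasp_force: 62.7
```

>>> {"fn": "apply_moves", "kwargs": {"targets": [{"translation": [0,-0.03,0],"twist": 0,"hand": 0},{"translation": [0,-0.03,0],"twist": 0,"hand": 0},{"translation": [0,-0.03,0],"twist": 0,"hand": 0},{"translation": [0,-0.03,0],"twist": 0,"hand": 0}]}}

```text
time: 15.25
tool_pos: [0.5315, -0.1684, 0.1086]
tool_rot: [0.001, -0.028, 1.0, 0.001]
contact_force: [-0.2, 4.4, 6.9]
gripper_width: 0.23
grasp_force: 62.7
```

>>> {"fn": "apply_moves", "kwargs": {"targets": [{"translation": [0,-0.03,0],"twist": 0,"hand": 0},{"translation": [0,-0.03,0],"twist": 0,"hand": 0},{"translation": [0,-0.03,0],"twist": 0,"hand": 0},{"translation": [0,-0.03,0],"twist": 0,"hand": 0}]}}

```text
time: 15.65
tool_pos: [0.5322, -0.1804, 0.1086]
tool_rot: [0.001, -0.028, 1.0, 0.001]
contact_force: [-0.1, 5.8, 7.1]
gripper_width: 0.223
grasp_force: 62.7
```

>>> {"fn": "apply_moves", "kwargs": {"targets": [{"translation": [0,-0.03,0],"twist": 0,"hand": 0},{"translation": [0,-0.03,0],"twist": 0,"hand": 0},{"translation": [0,-0.03,0],"twist": 0,"hand": 0},{"translation": [0,-0.03,0],"twist": 0,"hand": 0}]}}

```text
time: 16.05
tool_pos: [0.5328, -0.1923, 0.1086]
tool_rot: [0.001, -0.028, 1.0, 0.001]
contact_force: [0.2, 4.9, 6.1]
gripper_width: 0.227
grasp_force: 62.7
```

```bash
python3 rods.py
```

```text
16.05 [ 0.53283853 -0.1923405   0.10860928] [0.20190306 4.92699867 6.11811665] [ 0.8358095   0.26049279 -0.06519717]
side n 116 ctr 170 116 size 91 36 ang -47.1
side n 58 ctr -9 23 size 88 7 ang -0.6
side n 566 ctr 10 -33 size 182 46 ang -0.1
side n 62 ctr -20 6 size 82 7 ang 0.3
top n 1916 ctr -24 -81 size 223 157 ang -27.5
top n 607 ctr 66 -127 size 94 66 ang 73.9
top n 12 ctr 80 -31 size 10 5 ang -4.7
top n 97 ctr 5 25 size 100 9 ang 2.6
top n 71 ctr 18 7 size 62 8 ang 0.6
```

>>> {"fn": "apply_moves", "kwargs": {"targets": [{"translation": [0,-0.03,0],"twist": 0,"hand": 0},{"translation": [0,-0.03,0],"twist": 0,"hand": 0},{"translation": [0,-0.03,0],"twist": 0,"hand": 0},{"translation": [0,-0.03,0],"twist": 0,"hand": 0}]}}

```text
time: 16.55
tool_pos: [0.5335, -0.2043, 0.1086]
tool_rot: [0.001, -0.028, 1.0, 0.001]
contact_force: [-0.8, 4.5, 7.1]
gripper_width: 0.229
grasp_force: 62.8
```

>>> {"fn": "apply_moves", "kwargs": {"targets": [{"translation": [0,-0.03,0],"twist": 0,"hand": 0},{"translation": [0,-0.03,0],"twist": 0,"hand": 0},{"translation": [0,-0.03,0],"twist": 0,"hand": 0},{"translation": [0,-0.03,0],"twist": 0,"hand": 0}]}}

```text
time: 16.95
tool_pos: [0.5342, -0.2163, 0.1086]
tool_rot: [0.001, -0.028, 1.0, 0.001]
contact_force: [-0.1, 5.1, 6.0]
gripper_width: 0.227
grasp_force: 62.8
```

```bash
python3 rods.py
```

```text
16.95 [ 0.53420011 -0.21634262  0.10863357] [-0.09785049  5.07734933  6.04174554] [ 0.89654543  0.2172653  -0.01917386]
side n 198 ctr 160 118 size 147 50 ang -64.4
side n 65 ctr -3 23 size 100 7 ang 0.3
side n 75 ctr -8 6 size 101 8 ang 0.7
side n 434 ctr 9 -57 size 181 45 ang 0.1
top n 1755 ctr -1 -78 size 202 150 ang -4.0
top n 308 ctr 67 -139 size 60 59 ang -5.2
top n 41 ctr 77 -60 size 18 13 ang -4.7
top n 28 ctr 44 -47 size 23 8 ang -4.7
top n 91 ctr 4 25 size 102 6 ang -0.4
top n 107 ctr -2 8 size 103 8 ang 1.8
top n 66 ctr -90 -152 size 43 16 ang -30.0
```

>>> {"fn": "apply_moves", "kwargs": {"targets": [{"translation": [0,-0.03,0],"twist": 0,"hand": 0},{"translation": [0,-0.03,0],"twist": 0,"hand": 0},{"translation": [0,-0.03,0],"twist": 0,"hand": 0},{"translation": [0,-0.03,0],"twist": 0,"hand": 0}]}}

```text
time: 17.45
tool_pos: [0.5349, -0.2283, 0.1086]
tool_rot: [0.001, -0.028, 1.0, 0.001]
contact_force: [-0.6, 5.0, 6.4]
gripper_width: 0.228
grasp_force: 62.7
```

>>> {"fn": "apply_moves", "kwargs": {"targets": [{"translation": [0,-0.03,0],"twist": 0,"hand": 0},{"translation": [0,-0.03,0],"twist": 0,"hand": 0},{"translation": [0,-0.03,0],"twist": 0,"hand": 0},{"translation": [0,-0.03,0],"twist": 0,"hand": 0}]}}

```text
time: 17.85
tool_pos: [0.5355, -0.2403, 0.1086]
tool_rot: [0.001, -0.028, 1.0, 0.001]
contact_force: [-0.9, 4.9, 7.0]
gripper_width: 0.23
grasp_force: 62.7
```

```bash
python3 rods.py
```

```text
17.85 [ 0.535515   -0.24027385  0.10857573] [-0.89826558  4.92199457  7.04235544] [ 0.88700541  0.27341239 -0.03982067]
side n 357 ctr 163 112 size 192 75 ang -67.4
side n 72 ctr 2 23 size 109 7 ang -0.1
side n 80 ctr -6 6 size 105 8 ang 0.5
side n 473 ctr 8 -82 size 180 44 ang 0.1
side n 56 ctr -18 -48 size 73 7 ang -0.3
top n 1833 ctr -2 -95 size 202 132 ang -4.0
top n 80 ctr 78 -159 size 34 20 ang -5.2
top n 68 ctr 76 -87 size 21 20 ang -4.8
top n 77 ctr 22 -47 size 67 9 ang 2.4
top n 90 ctr 3 25 size 105 6 ang -0.5
top n 13 ctr 39 -65 size 15 3 ang -4.8
top n 104 ctr -4 8 size 105 6 ang 0.3
```

>>> {"fn": "apply_moves", "kwargs": {"targets": [{"translation": [0,-0.03,0],"twist": 0,"hand": 0},{"translation": [0,-0.03,0],"twist": 0,"hand": 0},{"translation": [0,-0.03,0],"twist": 0,"hand": 0},{"translation": [0,-0.03,0],"twist": 0,"hand": 0}]}}

```text
time: 18.35
tool_pos: [0.5362, -0.2523, 0.1086]
tool_rot: [0.001, -0.028, 1.0, 0.001]
contact_force: [-0.1, 4.4, 6.3]
gripper_width: 0.227
grasp_force: 62.7
```

>>> {"fn": "apply_moves", "kwargs": {"targets": [{"translation": [0,-0.03,0],"twist": 0,"hand": 0},{"translation": [0,-0.03,0],"twist": 0,"hand": 0},{"translation": [0,-0.02,0],"twist": 0,"hand": 0},{"translation": [0,0,0],"twist": 0,"hand": 0}]}}

```text
time: 18.75
tool_pos: [0.5367, -0.2606, 0.1086]
tool_rot: [0.001, -0.028, 1.0, 0.0]
contact_force: [-1.1, 4.0, 7.6]
gripper_width: 0.223
grasp_force: 62.8
```

```bash
python3 rods.py
```

```text
18.75 [ 0.53666011 -0.2606056   0.10863959] [-1.08517042  4.01571039  7.61476141] [ 0.65010784  0.22897995 -0.03307261]
side n 557 ctr 166 111 size 239 101 ang -66.5
side n 73 ctr 2 24 size 109 7 ang -0.1
side n 82 ctr -5 6 size 108 8 ang 0.0
side n 69 ctr -9 -48 size 91 7 ang -0.5
side n 18 ctr 80 -86 size 18 8 ang 46.7
side n 71 ctr -20 -66 size 83 7 ang -0.1
side n 43 ctr 85 -118 size 25 14 ang -1.4
side n 342 ctr -10 -97 size 148 44 ang 5.4
top n 1769 ctr -3 -105 size 205 114 ang -5.2
top n 105 ctr 71 -110 size 34 26 ang -4.9
top n 95 ctr 6 -47 size 100 8 ang 1.6
top n 89 ctr 4 25 size 103 5 ang -0.1
top n 63 ctr 13 -65 size 67 8 ang 0.9
top n 103 ctr -3 8 size 105 6 ang 0.3
```

All four rods are parallel (within about 1°), in separate grooves at about y = +27, +9, −45 and −63. I finish the last few mm, lift, and go back to the rest.

>>> {"fn": "apply_moves", "kwargs": {"targets": [{"translation": [0,-0.03,0],"twist": 0,"hand": 0},{"translation": [0,0,0],"twist": 0,"hand": 0},{"translation": [0,0,-0.03],"twist": 0,"hand": 0},{"translation": [0,0,-0.1],"twist": 0,"hand": 0},{"translation": [0,0,-0.25],"twist": 0,"hand": 0},{"translation": [0,0,-0.3],"twist": 0,"hand": 0},{"translation": [0,0,0],"twist": 0,"hand": 0},{"translation": [0,0,0],"twist": 0,"hand": 0}]}}

```text
time: 19.65
tool_pos: [0.5357, -0.2641, 0.1753]
tool_rot: [0.0, -0.028, 1.0, -0.0]
contact_force: [-0.3, -0.3, -3.5]
gripper_width: 0.227
grasp_force: 61.8
```

>>> {"fn": "apply_moves", "kwargs": {"targets": [{"translation": [0,0.2,0],"twist": -0.28,"hand": 0},{"translation": [0,0.35,0],"twist": 0,"hand": 0},{"translation": [0,0.35,0],"twist": 0,"hand": 0},{"translation": [0,0.35,0],"twist": 0,"hand": 0},{"translation": [0,0.35,0],"twist": 0,"hand": 0},{"translation": [0,0.35,0],"twist": 0,"hand": 0},{"translation": [0,0.35,0],"twist": 0,"hand": 0},{"translation": [0,0.35,0],"twist": 0,"hand": 0}]}}

```text
time: 20.45
tool_pos: [0.5118, 0.0026, 0.1727]
tool_rot: [-0.002, -0.043, 0.999, 0.001]
contact_force: [-0.1, 1.0, -1.7]
gripper_width: 0.229
grasp_force: 61.5
```

>>> {"fn": "apply_moves", "kwargs": {"targets": [{"translation": [0,0.35,0],"twist": 0,"hand": 0},{"translation": [0,0.35,0],"twist": 0,"hand": 0},{"translation": [0,0.35,0],"twist": 0,"hand": 0},{"translation": [0,0.3,0],"twist": 0,"hand": 0},{"translation": [0,0,0],"twist": 0,"hand": 0},{"translation": [0,0,0],"twist": 0,"hand": 0},{"translation": [0,0,0],"twist": 0,"hand": 0}]}}

```text
time: 21.15
tool_pos: [0.5017, 0.1344, 0.1739]
tool_rot: [-0.001, -0.042, 0.999, -0.0]
contact_force: [-0.0, -0.2, -2.2]
gripper_width: 0.224
grasp_force: 61.7
```

```bash
python3 rods.py | grep -v top
python3 - <<'E'
from h import *
s=state();p=s["tool_pos"];q=s["tool_rot"];t=2*np.arctan2(-q[1],q[2]);d=np.array([508.1,159.7,93.1])-p*1000
print(q,np.degrees(t),"dx,dy tool",-d[0]*np.cos(t)-d[1]*np.sin(t),-d[0]*np.sin(t)+d[1]*np.cos(t),d[2])
E
```

```text
21.15 [0.50171788 0.13438754 0.17394638] [-0.03843789 -0.17447307 -2.19388649] [-0.07196299  0.02803306  0.01956037]
side n 70 ctr 4 25 size 105 7 ang -0.0
side n 81 ctr -5 7 size 108 8 ang 0.7
side n 81 ctr 3 -47 size 110 7 ang 0.2
side n 91 ctr -6 -65 size 108 7 ang -0.1
[-5.51537954e-04 -4.15504664e-02  9.99136247e-01 -1.21147040e-04] 4.762704578326448 dx,dy tool -7.9342653951344975 25.108593473613666 -81.5415981182083
```

>>> {"fn": "apply_moves", "kwargs": {"targets": [{"translation": [-0.08,0.22,0],"twist": 0,"hand": 0},{"translation": [0,0,0.2],"twist": 0,"hand": 0},{"translation": [0,0,0.3],"twist": 0,"hand": 0},{"translation": [0,0,0.2],"twist": 0,"hand": 0},{"translation": [0,0,0.06],"twist": 0,"hand": 0},{"translation": [0,0,0],"twist": 0,"hand": 0},{"translation": [0,0,0],"twist": 0,"hand": 0}]}}

```text
time: 21.95
tool_pos: [0.5097, 0.1571, 0.1005]
tool_rot: [0.001, -0.042, 0.999, 0.0]
contact_force: [0.4, -0.0, -1.7]
gripper_width: 0.227
grasp_force: 61.6
```

>>> {"fn": "apply_moves", "kwargs": {"targets": [{"translation": [0,0,0.02],"twist": 0,"hand": 0},{"translation": [0,0,0],"twist": 0,"hand": 0},{"translation": [0,0,0],"twist": 0,"hand": 0}]}}

```text
time: 22.25
tool_pos: [0.5091, 0.1574, 0.098]
tool_rot: [0.001, -0.042, 0.999, 0.0]
contact_force: [-0.1, 0.7, -2.7]
gripper_width: 0.227
grasp_force: 61.6
```

Run:
```python
from h import *
print(state()["tool_pos"])
F=grab_frame("side")
cv2.imwrite("pics/r1.png",cv2.resize(F[140:225,225:325],(600,510),interpolation=2)[:,:,::-1])
```

```text
[0.50913994 0.15743206 0.09804875]
```

View pics/r1.png

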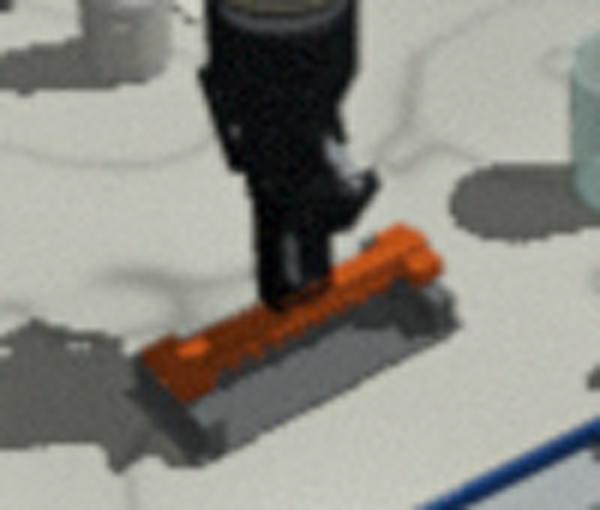

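The rake is aligned just above the rest's rails (left runner (180,370), right (405,250)). I lower it the last few mm.

>>> {"fn": "apply_moves", "kwargs": {"targets": [{"translation": [0,0,0.02],"twist": 0,"hand": 0},{"translation": [0,0,0.015],"twist": 0,"hand": 0},{"translation": [0,0,0],"twist": 0,"hand": 0},{"translation": [0,0,0],"twist": 0,"hand": 0}]}}

```text
time: 22.7
tool_pos: [0.5086, 0.1574, 0.0936]
tool_rot: [-0.0, -0.042, 0.999, -0.0]
contact_force: [0.2, -0.4, -2.8]
gripper_width: 0.227
grasp_force: 61.6
```

>>> {"fn": "apply_moves", "kwargs": {"targets": [{"translation": [0,0,0.01],"twist": 0,"hand": 0},{"translation": [0,0,0],"twist": 0,"hand": 0},{"translation": [0,0,0],"twist": 0,"hand": 0}]}}

```text
time: 23.0
tool_pos: [0.5089, 0.1574, 0.0931]
tool_rot: [0.0, -0.042, 0.999, 0.0]
contact_force: [0.4, 0.1, -0.6]
gripper_width: 0.228
grasp_force: 61.7
```

>>> {"fn": "apply_moves", "kwargs": {"targets": [{"translation": [0,0,0.003],"twist": 0,"hand": 0},{"translation": [0,0,0],"twist": 0,"hand": 0.3},{"translation": [0,0,0],"twist": 0,"hand": 0.6},{"translation": [0,0,0],"twist": 0,"hand": 1},{"translation": [0,0,0],"twist": 0,"hand": 1},{"translation": [0,0,0],"twist": 0,"hand": 1},{"translation": [0,0,0],"twist": 0,"hand": 1}]}}

```text
time: 23.7
tool_pos: [0.5087, 0.1574, 0.0925]
tool_rot: [0.0, -0.042, 0.999, 0.0]
contact_force: [0.5, -0.0, -0.4]
gripper_width: 0.999
grasp_force: 0.0
```

>>> {"fn": "apply_moves", "kwargs": {"targets": [{"translation": [0,0,-0.1],"twist": 0,"hand": 1},{"translation": [0,0,-0.3],"twist": 0,"hand": 1},{"translation": [0,0,-0.4],"twist": 0,"hand": 1},{"translation": [0,0,-0.4],"twist": 0,"hand": 1},{"translation": [0,0.4,-0.2],"twist": 0,"hand": 1},{"translation": [0,0.4,0],"twist": 0,"hand": 1},{"translation": [0,0.4,0],"twist": 0,"hand": 1},{"translation": [0,0,0],"twist": 0,"hand": 1}]}}

```text
time: 24.5
tool_pos: [0.498, 0.2806, 0.2338]
tool_rot: [0.001, -0.044, 0.999, 0.001]
contact_force: [-0.2, -1.3, -1.1]
gripper_width: 0.994
grasp_force: 0.0
```

```bash
python3 rods.py
python3 - <<'E'
from h import *
t=grab_frame("top");g=grab_frame("side")
o=np.hstack([cv2.resize(t[130:240,180:395],(440,225)),cv2.resize(g[150:310,235:400],(360,349))[:225]]) if 0 else None
a=cv2.resize(t[130:240,180:395],None,fx=2,fy=2);b=cv2.resize(g[140:310,230:400],(360,360));o=np.zeros((360,800,3),np.uint8);o[:a.shape[0],:a.shape[1]]=a;o[:,440:]=b
cv2.imwrite("pics/end.png",o[:,:,::-1])
E
```

```text
24.5 [0.49800646 0.2805628  0.23383265] [-0.24165191 -1.27102494 -1.13090379] [-0.06479159  0.01136563 -0.00945945]
side n 70 ctr 4 25 size 105 7 ang -0.0
side n 82 ctr -5 7 size 108 8 ang 0.7
side n 80 ctr 4 -47 size 108 7 ang 0.2
side n 89 ctr -5 -65 size 106 7 ang -0.1
top n 89 ctr 3 -47 size 105 5 ang -0.4
top n 86 ctr 4 25 size 102 5 ang -0.1
top n 88 ctr -5 -65 size 103 5 ang -0.3
top n 92 ctr -2 8 size 102 6 ang 0.4
```

View pics/end.png

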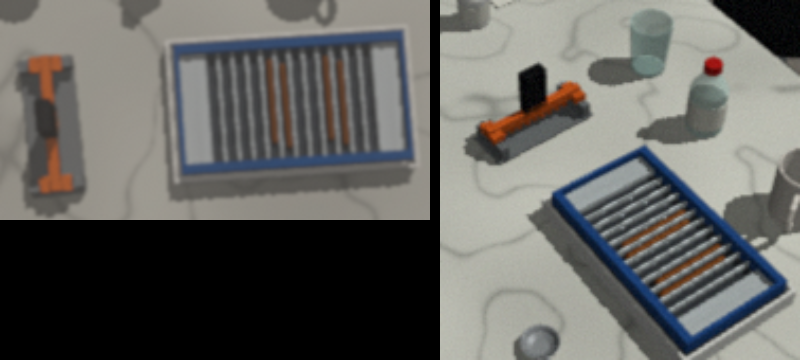

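The four rods lie in separate grooves (top crop x ≈ 272, 287, 328, 342). The rake stands on its rest at (45,120), and the gripper is clear.

```bash
python3 -c "
from plant import *
print(job_done())"
```

```text
the job is handed in; nothing more can be done
None
```

The tray is combed from end to end: all four rods lie parallel, each in a groove of its own. The rake stands back on its rest, let go. The job was handed in at about 25 s, and the bearing force, read between steps, stayed near 10 N.

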